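# Nest the tapered brush trays by sliding

## Robot

A 6-joint arm with a two-finger parallel gripper is mounted at the origin on the work surface. World frame = base frame: x ahead of the robot, y to its left, z up, the work surface at z = 0. Lengths are in m, angles in rad, forces in N, time in s.
With the tool pointing down it reaches from about 0.325 to 0.775 m from the base axis. Payload 5.5 kg.
Tool frame: the origin (TCP) lies at the very end of the fingers, on their centre line; the grasp point (between the pads) lies 19 mm behind it; z points along the fingers, y is the line along which they close (so a half turn about z gives the same grasp; the last joint's range is limited). The gripper opens to 88 mm and grips with 3 to 60 N. Pads are 20 mm wide; open, the fingers measure 115 mm over their backs; the gripper's body (75 mm by 178 mm) begins 61 mm behind the grasp point.
Start: joints at [1.24, 0.091, 1.231, -0, 1.82, -0.057], TCP at [0.162, 0.578, 0.223] pointing down, gripper open.
Joint ranges: [-2.87, 2.87], [-0.86, 2.18], [0.17, 2.46], [-1.51, 4.65], [0.06, 2.69], [-2.65, 2.65]. Speed limits (rad/s): [2.57, 2.57, 3.01, 3.14, 3.14, 3.14].

## Interface

Orientations are given as a unit quaternion [x, y, z, w].
In Python, from rig import robot, get_image, ticket, finder gives the robot as it stands.
- The arm moves only by the shell command python3 -m jog 'ROWS'. ROWS is a JSON object of lists of equal length, an entry for each row: "jaw": the opening, from 0 (shut) to 1 (fully open); "linear": the shift along the tool's x, y, z in m, a list of three; "twist": the turn, a rotation vector about the tool's x, y, z in rad, a list of three. In form: {"jaw": [jaw, ...], "linear": [[tx, ty, tz], ...], "twist": [[ax, ay, az], ...]}. A call has 1 to 12 rows; each row is the pose to reach, as a shift and turn from the pose commanded when the call began, along the tool's axes at that moment; what a row does not reach only later rows make up. A row lasts 1/10 s, in which the tool goes at most 50 mm and 8.59 degrees, less where a joint would pass 70% of its speed; a pose out of reach is approached as far as the arm can. A call with a gripper value outside its range is refused whole. The fingers move at their own pace and stop on an object; the grip force is fixed at half the most. Time passes only in rows, so rows that repeat a pose let the fingers close. It gives the time, the measured TCP pose, the force, the opening and the grip force at its end, in the units of the state.
- robot.state(): the state, without advancing time (a new reading comes with each control period).
- get_image(name): name is "side" or "top"; returns a dict with "image" (420x560x3 uint8, red, green, blue), "vertical_fov" (degrees; the focal length in pixels is half the picture's height over the tangent of half this angle, whatever the lens; pixels are square), "cx", "cy" (the principal point, pixels), "R" (3x3) and "t" (3): a world point X has camera coordinates R X + t. Camera axes: x right, y down, z forward; pixel columns grow to the right and rows downward; lengths in m; the calibration is good to about 2 mm. A picture is of the moment at which its call begins. There is no depth.
- ticket.job_done(): hands the job in; it is judged then, once.
Trained networks look in a picture, given as the dict that the camera call returned (one of the last four; its "shot" number tells which), for a name from the list of things; names that differ only in an ending like _2 or _b are one class to them, and where a whole thing is asked for, a point or a joint stands for the part that bears it (a point fixed in the world has none). Each returns a list of dicts, best first, with "score" (0 to 1); they miss things now and then, are a little off and sometimes report something else, mostly with a low value. They report only what shows in the picture. A call takes as long as a camera call.
- finder.boxes_of(picture, target): "at" ([column, row] in pixels, amid what is visible of it).
- finder.silhouettes(picture, target): "pixels" (420x560 bool, what is visible of it) and "at" ([column, row] in pixels, amid what is visible of it).
- finder.tip_of(picture, target): "at" ([column, row] in pixels: a listed point, or the origin of a listed thing).
The state is a dict: "t": time; "q": joint angles; "qd": joint speeds; "effort": joint torques, N m; "ee_pos": TCP position; "ee_rot": TCP orientation; "force": force on the tool from outside, world axes, zero at the start; "moment": the same for the moment, N m; "gripper_width": finger opening in m; "finger_force": force on a finger pad.
Only numpy, scipy, OpenCV 4.12 (cv2) and the standard library are available. Lean on these libraries where they do the work, as an engineer would, in place of code of your own. Each camera call takes 0.05 s, during which the arm holds its last target. There are 200 camera calls.

## Task

Clear the bench by nesting the three tapered trays: slide the medium tray narrow end first into the large one that is screwed to the bench, and the small tray likewise into the medium one, each fully home (narrow end wall against narrow end wall), straight, flat and not cocked. Slide the trays along the bench, for instance by pushing from inside against the narrow end wall; do not lift, carry or tip them. Leave everything else on the bench where it stands.

Things in the scene. Friction and masses are not known exactly. Their poses are not given: they have to be found in the camera images.
- large_tray: The largest tray, screwed to the bench. Slippery white plastic, like a dustpan with no handle: open above and at its wide end (the mouth). 180 mm long, outside 114 mm wide at the closed narrow end, 164 mm at the mouth, 45 mm high; walls 3 mm, floor 2.5 mm. Origin: underside, mid-length, on the centre line; +x to the narrow end, whose outer face is at x = 90 mm; z up.
- large_end (a point): Top edge of the large tray's narrow end wall, at the middle of the inner face, 45 mm above the bench. The nested medium tray touches this wall, its origin then 12 mm from the large tray's origin towards the narrow end, lying on the large tray's floor with about 3 mm play at each side.
- large_mouth (a point): Middle of the mouth of the large tray at floor level, inside width there 158 mm. Its lip is a low ramp up to the 2.5 mm floor.
- medium_tray: The middle-sized tray, loose, 0.22 to 0.42 kg. Slippery white plastic, like a dustpan with no handle: open above and at its wide end (the mouth). 150 mm long, outside 102 mm wide at the closed narrow end, 144 mm at the mouth, 40 mm high; walls 3 mm, floor 2.5 mm. Origin: underside, mid-length, on the centre line; +x to the narrow end, whose outer face is at x = 75 mm; z up.
- medium_end (a point): Top edge of the medium tray's narrow end wall, at the middle of its inner face, 40 mm above its underside; inside width there 96 mm. Under this end the floor is turned up like a ski (6 mm over the last 17 mm), so that it slides up over the large tray's lip; all side walls taper by 8 degrees.
- medium_mouth (a point): Middle of the mouth of the medium tray at floor level, inside width there 138 mm; its lip is a low ramp.
- small_tray: The smallest tray, loose, 0.17 to 0.31 kg. Slippery white plastic, like a dustpan with no handle: open above and at its wide end (the mouth). 120 mm long, outside 90 mm wide at the closed narrow end, 124 mm at the mouth, 36 mm high; walls 3 mm, floor 2.5 mm. Origin: underside, mid-length, on the centre line; +x to the narrow end, whose outer face is at x = 60 mm; z up.
- small_end (a point): Top edge of the small tray's narrow end wall, at the middle of its inner face, 36 mm above its underside; inside width there 84 mm; same upturned floor beneath. Home in the medium tray its origin is 12 mm from the medium one's towards the narrow end, lying on that floor with about 3 mm play at each side.
- water_glass: Glass tumbler, 75 mm high, 60 mm across, upright, loose. Origin: centre of its underside. Not to be disturbed.
- glue_jar: Amber glass jar with steel lid, 65 mm high, 60 mm across, upright, loose. Origin: centre of its underside. Not to be disturbed.
- ink_dish: White ceramic bowl, 35 mm high, 68 mm across, loose. Origin: centre of its underside. Not to be disturbed.
- tape_roll: Roll of brown tape lying flat, 84 mm across, 24 mm high, loose. Origin: centre of its underside. Not to be disturbed.
- sanding_block: Cork sanding block lying flat, 100 by 55 by 30 mm high, long side along its x, loose. Origin: centre of its underside. Not to be disturbed.
- squeeze_bottle: White plastic bottle, 160 mm high, 64 mm across, upright, loose. Origin: centre of its underside. Not to be disturbed.

How it is judged:
By the outcome, as a careful person would: the job done as asked, in the order asked, and still so for the second after the job is handed in, with the robot touching nothing.
It also fails if it takes over 72 s, if anything falls off the work surface, if the arm or the gripper's body presses on something with over 40 N, if the wrist force passes 120 N, or if a joint passes its speed limit or range.

## Working session

There is one attempt and no reset: what is moved stays moved. The work goes in short steps, Python scripts to look and compute and a shell command to move; the robot and the scene stay as the last step left them, time stands still between calls to the robot, and variables do not carry over. Pictures are saved under pics/ and viewed, at most 10 in all, crops included, and the job is handed in when it is done.

```bash
mkdir -p pics; cat > h.py <<'E'
import numpy as np, cv2
from rig import robot,get_image,ticket,finder
def ray(p,uv):
    f=p["image"].shape[0]/2/np.tan(np.radians(p["vertical_fov"])/2)
    d=np.array([(uv[0]-p["cx"])/f,(uv[1]-p["cy"])/f,1]);R=np.array(p["R"]);return -R.T@np.array(p["t"]),R.T@d
def at_z(p,uv,z):
    o,d=ray(p,uv);return (o+d*(z-o[2])/d[2])
def save(p,n): cv2.imwrite(n,cv2.cvtColor(p["image"],cv2.COLOR_RGB2BGR))
def st():
    s=robot.state();return {k:np.round(s[k],4).tolist() for k in("t","ee_pos","ee_rot","force","gripper_width")}
E
python3 - <<'E'
from h import *
print(st())
t=get_image("top");s=get_image("side");save(t,"pics/t0.png");save(s,"pics/s0.png")
Z=dict(large_tray=0,large_end=.045,large_mouth=.0025,medium_tray=0,medium_end=.04,medium_mouth=.0025,small_tray=0,small_end=.036,small_mouth=.0025,water_glass=0,glue_jar=0,ink_dish=0,tape_roll=0,sanding_block=0,squeeze_bottle=0)
for p,n in((t,"top"),(s,"side")):
  for k,z in Z.items():
    try: r=finder.tip_of(p,k)
    except Exception as e: print(k,e);continue
    print(n,k,[(round(x["score"],2),np.round(x["at"]).tolist(),np.round(at_z(p,x["at"],z)[:2],3).tolist()) for x in r[:2]])
E
```

```text
{'t': 0.0, 'ee_pos': [0.1621, 0.5774, 0.2215], 'ee_rot': [0.1365, 0.9906, -0.0009, -0.0002], 'force': [-0.0494, -0.3752, -0.8638], 'gripper_width': 0.0881}
top large_tray [(0.76, [186.0, 210.0], [0.57, 0.314])]
top large_end [(0.96, [151.0, 216.0], [0.55, 0.399])]
top large_mouth [(0.81, [216.0, 210.0], [0.57, 0.226])]
top medium_tray [(0.59, [394.0, 199.0], [0.606, -0.294])]
top medium_end [(0.85, [373.0, 191.0], [0.625, -0.224]), (0.63, [217.0, 213.0], [0.561, 0.218])]
top medium_mouth [(0.92, [418.0, 203.0], [0.593, -0.361])]
top small_tray [(0.94, [319.0, 253.0], [0.447, -0.075])]
top small_end [(0.59, [300.0, 256.0], [0.441, -0.017]), (0.17, [357.0, 138.0], [0.777, -0.179])]
small_mouth it knows: glue_jar, ink_dish, large_end, large_mouth, large_tray, medium_end, medium_mouth, medium_tray, sanding_block, small_end, small_tray, squeeze_bottle, tape_roll, water_glass
top water_glass [(0.61, [261.0, 277.0], [0.378, 0.094])]
top glue_jar [(0.82, [281.0, 148.0], [0.755, 0.038])]
top ink_dish [(0.77, [394.0, 274.0], [0.39, -0.289])]
top tape_roll [(0.58, [177.0, 167.0], [0.695, 0.342]
[... 538 characters left out ...]
70.0], [0.467, -0.072])]
side small_end [(0.68, [238.0, 248.0], [0.449, -0.017])]
small_mouth it knows: glue_jar, ink_dish, large_end, large_mouth, large_tray, medium_end, medium_mouth, medium_tray, sanding_block, small_end, small_tray, squeeze_bottle, tape_roll, water_glass
side water_glass [(0.59, [200.0, 242.0], [0.381, 0.093])]
side glue_jar [(0.94, [331.0, 225.0], [0.747, 0.021])]
side ink_dish [(0.6, [257.0, 341.0], [0.393, -0.279]), (0.5, [364.0, 340.0], [0.587, -0.367])]
side tape_roll [(0.79, [267.0, 182.0], [0.685, 0.348]), (0.24, [347.0, 273.0], [0.67, -0.179])]
side sanding_block [(0.71, [390.0, 259.0], [0.799, -0.178])]
side squeeze_bottle [(0.7, [316.0, 200.0], [0.777, 0.166])]
```

View pics/t0.png

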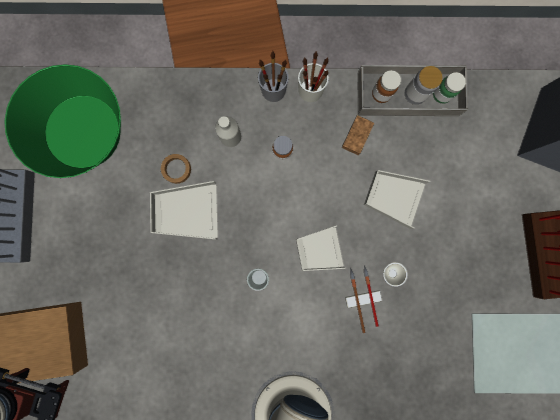

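View pics/s0.png

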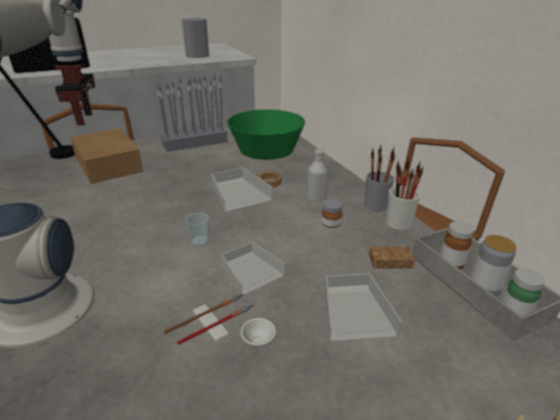

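```bash
cat >> h.py <<'E'
from scipy.optimize import minimize
DIM=dict(large_tray=(.18,.114,.164,.045),medium_tray=(.15,.102,.144,.04),small_tray=(.12,.09,.124,.036))
def proj(p,X):
    f=p["image"].shape[0]/2/np.tan(np.radians(p["vertical_fov"])/2)
    c=X@np.array(p["R"]).T+np.array(p["t"]);return np.c_[c[:,0]/c[:,2]*f+p["cx"],c[:,1]/c[:,2]*f+p["cy"]]
def corners(n,q,z0=0):
    L,a,b,h=DIM[n];c,s=np.cos(q[2]),np.sin(q[2])
    P=np.array([[L/2,a/2],[L/2,-a/2],[-L/2,-b/2],[-L/2,b/2]])@np.array([[c,s],[-s,c]])+q[:2]
    return np.vstack([np.c_[P,np.full(4,z0)],np.c_[P,np.full(4,z0+h)]])
def fit(n,q0,pics,z0=0):
    M=[(p,r[0]["pixels"]) for p in pics for r in [finder.silhouettes(p,n)] if r]
    def cost(q,only=None):
        o=[]
        for p,m in M:
            S=4;H=cv2.convexHull(proj(p,corners(n,q,z0)).astype(np.float32)*1.0)
            im=np.zeros((420*S,560*S),np.uint8)
            cv2.fillConvexPoly(im,np.round((H*S+(S-1)/2)).astype(np.int32),1)
            A=cv2.resize(im.astype(np.float32),(560,420),interpolation=cv2.INTER_AREA);m=m.astype(np.float32)
            o.append(1-np.minimum(A,m).sum()/np.maximum(A,m).sum())
        return np.mean(o)
    q0=np.array(q0,float)
    sim=np.vstack([q0]+[q0+d for d in np.diag([.015,.015,.1])])
    r=minimize(cost,q0,method="Nelder-Mead",options=dict(initial_simplex=sim,xatol=2e-4,fatol=1e-4))
    return r.x,round(r.fun,3)
E
python3 - <<'E'
from h import *
t=get_image("top");s=get_image("side")
for n,q in(("large_tray",(.565,.315,1.6)),("medium_tray",(.608,-.294,1.35)),("small_tray",(.45,-.074,1.6))):
  for ps in([t,s],[t],[s]):
    q1,c=fit(n,q,ps);print(n,np.round(q1,4),c)
  print(np.round(corners(n,fit(n,q,[t,s])[0])[:4,:2],3).tolist())
E
```

```text
large_tray [0.568  0.3142 1.6061] 0.516
large_tray [0.565 0.315 1.6  ] 1.0
large_tray [0.568  0.3142 1.6061] 0.032
[[0.508, 0.402], [0.622, 0.406], [0.653, 0.227], [0.489, 0.221]]
medium_tray [ 0.614  -0.2901  1.2231] 0.06
medium_tray [ 0.615  -0.2846  1.2258] 0.073
medium_tray [ 0.6145 -0.2915  1.2281] 0.018
[[0.592, -0.202], [0.688, -0.237], [0.656, -0.385], [0.521, -0.336]]
small_tray [ 0.456  -0.0731  1.7571] 0.077
small_tray [ 0.4545 -0.0678  1.7667] 0.08
small_tray [ 0.4587 -0.0747  1.7587] 0.038
[[0.401, -0.022], [0.489, -0.006], [0.528, -0.121], [0.406, -0.144]]
```

```bash
cat >> h.py <<'E'
from scipy.spatial.transform import Rotation as Ro
def rel(targets,cur=None):
    "targets (x,y,z,phi): print linear,twist relative to measured pose, or to cur (x,y,z,phi)"
    mk=lambda f:Ro.from_matrix(np.array([[np.cos(f),np.sin(f),0],[np.sin(f),-np.cos(f),0],[0,0,-1]]))
    s=robot.state()
    p0,R0=(np.array(s["ee_pos"]),Ro.from_quat(s["ee_rot"])) if cur is None else (np.array(cur[:3]),mk(cur[3]))
    for t in targets:
        print(np.round(R0.inv().apply(np.array(t[:3])-p0),4).tolist(),np.round((R0.inv()*mk(t[3])).as_rotvec(),3).tolist())
def pose():
    s=robot.state();X=Ro.from_quat(s["ee_rot"]).as_matrix();return np.round([*s["ee_pos"],np.arctan2(X[1,0],X[0,0])],4).tolist()
E
python3 -c "
from h import *
print(pose());rel([(.631,-.243,.22,1.225)])"
```

```text
[0.1622, 0.5777, 0.2226, 2.8678]
[-0.6732, -0.6633, 0.0026] [-0.0, -0.0, 1.643]
```

```bash
python3 -m jog '{"jaw":[0.68,0.68,0.68,0.68,0.68,0.68,0.68,0.68,0.68,0.68,0.68,0.68],"linear":[[-0.673,-0.663,0],[-0.673,-0.663,0],[-0.673,-0.663,0],[-0.673,-0.663,0],[-0.673,-0.663,0],[-0.673,-0.663,0],[-0.673,-0.663,0],[-0.673,-0.663,0],[-0.673,-0.663,0],[-0.673,-0.663,0],[-0.673,-0.663,0],[-0.673,-0.663,0]],"twist":[[0,0,1.643],[0,0,1.643],[0,0,1.643],[0,0,1.643],[0,0,1.643],[0,0,1.643],[0,0,1.643],[0,0,1.643],[0,0,1.643],[0,0,1.643],[0,0,1.643],[0,0,1.643]]}'; python3 -c "
from h import *
print(pose());rel([(.631,-.243,.22,1.225)])"
```

```text
t: 3.7
ee_pos: [0.4605, 0.0546, 0.223]
ee_rot: [0.82, 0.573, 0.001, 0.0]
force: [1.0, 0.5, -0.5]
gripper_width: 0.0598
finger_force: 0.0
[0.4605, 0.0546, 0.223, 1.2205]
[-0.2211, 0.2623, 0.0032] [0.001, -0.001, -0.005]
```

```bash
python3 -m jog '{"jaw":[0.68,0.68,0.68,0.68,0.68,0.68,0.68,0.68,0.68,0.68,0.68,0.68],"linear":[[-0.221,0.262,0],[-0.221,0.262,0],[-0.221,0.262,0],[-0.221,0.262,0],[-0.221,0.262,0],[-0.221,0.262,0],[-0.221,0.262,0],[-0.221,0.262,0],[-0.221,0.262,0.04],[-0.221,0.262,0.08],[-0.221,0.262,0.12],[-0.221,0.262,0.145]],"twist":[[0,0,0],[0,0,0],[0,0,0],[0,0,0],[0,0,0],[0,0,0],[0,0,0],[0,0,0],[0,0,0],[0,0,0],[0,0,0],[0,0,0]]}'; python3 - <<'E'
from h import *
print(pose())
p=get_image("side");save(p,"pics/s1.png")
for n,q in(("medium_tray",(.614,-.29,1.225)),): print(fit(n,q,[p]))
cv2.imwrite("pics/s1.png",cv2.resize(cv2.cvtColor(p["image"][200:400,260:460],cv2.COLOR_RGB2BGR),(600,600)))
rel([(.631,-.243,.018,1.225)])
E
```

```text
t: 4.9
ee_pos: [0.6298, -0.2385, 0.074]
ee_rot: [0.818, 0.575, -0.001, -0.002]
force: [-0.8, 0.5, 0.2]
gripper_width: 0.0599
finger_force: 0.0
[0.6298, -0.2385, 0.074, 1.2253]
(array([ 0.61460873, -0.29189721,  1.23438491]), np.float64(0.019))
[-0.0039, 0.0043, 0.0543] [-0.009, -0.001, 0.0]
```

View pics/s1.png

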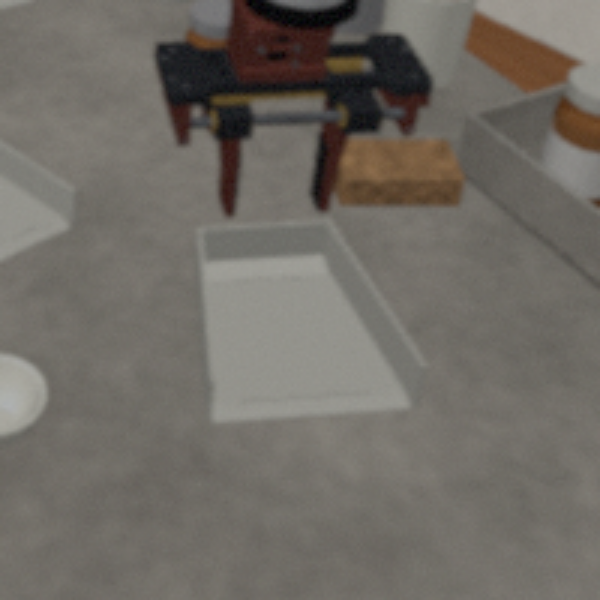

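```bash
python3 -c "
from h import *
from h import proj
p=get_image('side');print(proj(p,np.array([robot.state()['ee_pos']])))"
python3 -m jog '{"jaw":[0.68,0.68,0.68,0.68,0.68],"linear":[[-0.013,0.004,0],[-0.013,0.004,0.03],[-0.013,0.004,0.05],[-0.013,0.004,0.054],[-0.013,0.004,0.054]],"twist":[[0,0,0],[0,0,0],[0,0,0],[0,0,0],[0,0,0]]}'; python3 - <<'E'
from h import *
print(pose())
p=get_image("side")
print(fit("medium_tray",(.614,-.29,1.225),[p]))
cv2.imwrite("pics/s2.png",cv2.resize(cv2.cvtColor(p["image"][200:400,260:460],cv2.COLOR_RGB2BGR),(600,600)))
E
```

```text
[[350.37710013 267.37329828]]
t: 5.55
ee_pos: [0.6312, -0.2544, 0.0252]
ee_rot: [0.818, 0.575, 0.0, 0.001]
force: [-0.2, -0.3, 0.6]
gripper_width: 0.0601
finger_force: 0.0
[0.6312, -0.2544, 0.0252, 1.2244]
(array([ 0.61387087, -0.29150468,  1.2350528 ]), np.float64(0.081))
```

View pics/s2.png

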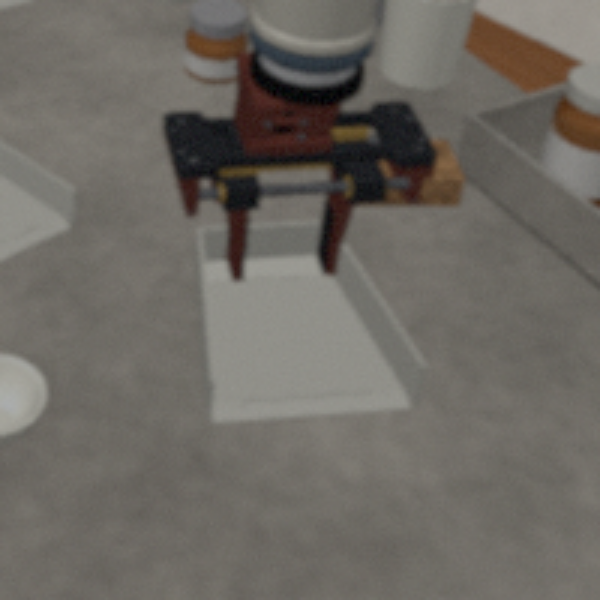

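```bash
python3 - <<'E'
from h import *
rel([(.626,-.253,.02,1.235),(.630,-.238,.02,1.235),(.632,-.230,.02,1.29),(.633,-.225,.02,1.40),(.633,-.220,.02,1.50),(.633,-.215,.02,1.60),(.633,-.208,.02,1.70),(.632,-.195,.02,1.72),(.630,-.18,.02,1.72),(.628,-.165,.02,1.72)])
E
```

```text
[-0.0006, -0.0061, 0.0064] [0.004, 0.0, -0.01]
[0.0149, -0.0075, 0.0064] [0.004, 0.0, -0.01]
[0.0231, -0.0083, 0.0064] [0.004, 0.001, -0.065]
[0.0281, -0.009, 0.0064] [0.004, 0.001, -0.175]
[0.0328, -0.0107, 0.0064] [0.004, 0.001, -0.275]
[0.0375, -0.0124, 0.0064] [0.004, 0.001, -0.375]
[0.0441, -0.0148, 0.0064] [0.004, 0.001, -0.475]
[0.056, -0.0202, 0.0064] [0.004, 0.001, -0.495]
[0.0694, -0.0271, 0.0063] [0.004, 0.001, -0.495]
[0.0829, -0.0341, 0.0063] [0.004, 0.001, -0.495]
```

```bash
python3 -m jog '{"jaw":[0.68,0.68,0.68,0.68,0.68,0.68,0.68,0.68,0.68,0.68,0.68,0.68],"linear":[[-0.001,-0.006,0.006],[0.007,-0.007,0.006],[0.015,-0.007,0.006],[0.023,-0.008,0.006],[0.028,-0.009,0.006],[0.033,-0.011,0.006],[0.037,-0.012,0.006],[0.044,-0.015,0.006],[0.056,-0.020,0.006],[0.069,-0.027,0.006],[0.083,-0.034,0.006],[0.083,-0.034,0.006]],"twist":[[0,0,-0.01],[0,0,-0.01],[0,0,-0.01],[0,0,-0.065],[0,0,-0.175],[0,0,-0.275],[0,0,-0.375],[0,0,-0.475],[0,0,-0.495],[0,0,-0.495],[0,0,-0.495],[0,0,-0.495]]}'; python3 - <<'E'
from h import *
P=pose();print(P)
p=get_image("side");t=get_image("top")
for pp in([p],[t],[p,t]):
  q,c=fit("medium_tray",(.632,-.23,1.7),pp);print(q,c)
h=np.array([np.cos(q[2]),np.sin(q[2])]);d=np.array(P[:2])-q[:2];print("along",d@h,"right",d@[h[1],-h[0]])
E
```

```text
t: 6.85
ee_pos: [0.6269, -0.161, 0.0178]
ee_rot: [0.652, 0.758, 0.0, -0.0]
force: [-0.8, -0.1, -0.4]
gripper_width: 0.0597
finger_force: 0.0
[0.6269, -0.161, 0.0178, 1.7213]
[ 0.64108198 -0.21913071  1.72497086] 0.079
[ 0.61609612 -0.20224158  1.71940356] 0.888
[ 0.64033106 -0.21922739  1.72590505] 0.49
along 0.05960328593094207 right -0.004274412233963659
```

```bash
python3 -m jog '{"jaw":[0.68,0.68,0.68,0.68,0.68,0.68,0.68,0.68,0.68,0.68,0.68,0.68],"linear":[[0.015,0,-0.002],[0.035,0,-0.002],[0.060,0,-0.002],[0.090,0,-0.002],[0.120,0,-0.002],[0.150,0,-0.002],[0.180,0,-0.002],[0.210,0,-0.002],[0.235,0,-0.002],[0.255,0,-0.002],[0.270,0,-0.002],[0.280,0,-0.002]],"twist":[[0,0,0],[0,0,0],[0,0,0],[0,0,0],[0,0,0],[0,0,0],[0,0,0],[0,0,0],[0,0,0],[0,0,0],[0,0,0],[0,0,0]]}'; python3 - <<'E'
from h import *
P=pose();print(P)
p=get_image("side")
q,c=fit("medium_tray",(.59,.06,1.7),[p]);print(q,c)
h=np.array([np.cos(q[2]),np.sin(q[2])]);d=np.array(P[:2])-q[:2];print("along",d@h,"right",d@[h[1],-h[0]])
cv2.imwrite("pics/s3.png",cv2.resize(cv2.cvtColor(p["image"][120:320,180:400],cv2.COLOR_RGB2BGR),(660,600)))
E
```

```text
t: 8.35
ee_pos: [0.5848, 0.1146, 0.0198]
ee_rot: [0.652, 0.758, 0.0, 0.0]
force: [0.6, -1.9, 0.1]
gripper_width: 0.0599
finger_force: 0.8
[0.5848, 0.1146, 0.0198, 1.7212]
[0.59993193 0.0542407  1.73207582] 0.091
along 0.062005896497370386 right -0.005242989810331702
```

View pics/s3.png

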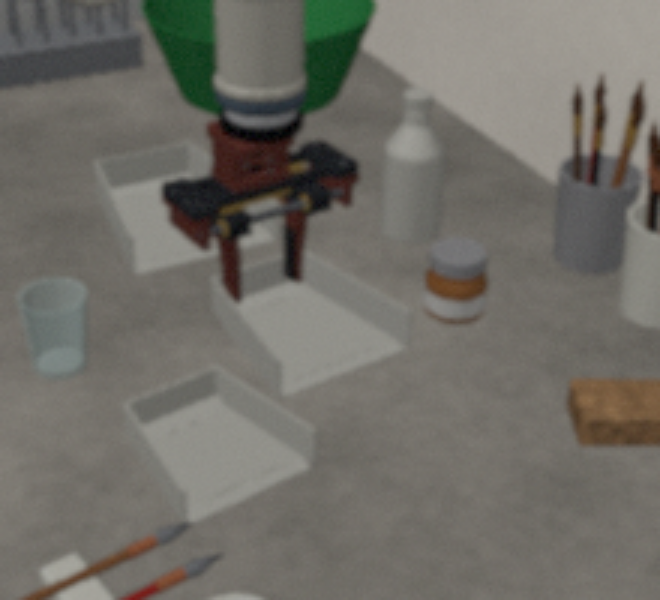

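```bash
python3 - <<'E'
from h import *
rel([(.590,.111,.021,1.72),(.588,.125,.021,1.72),(.584,.15,.021,1.72),(.580,.175,.021,1.72),(.576,.20,.021,1.70),(.572,.225,.022,1.66),(.570,.245,.022,1.62),(.5698,.26,.022,1.606),(.5692,.28,.022,1.606),(.5687,.295,.022,1.606)])
E
```

```text
[-0.0042, 0.0045, -0.0013] [0.0, -0.001, 0.002]
[0.01, 0.0046, -0.0013] [0.0, -0.001, 0.002]
[0.0353, 0.0044, -0.0013] [0.0, -0.001, 0.002]
[0.0606, 0.0042, -0.0012] [0.0, -0.001, 0.002]
[0.0859, 0.004, -0.0012] [0.0, -0.001, 0.022]
[0.1113, 0.0038, -0.0022] [0.0, -0.001, 0.062]
[0.1313, 0.0048, -0.0022] [0.0, -0.001, 0.102]
[0.1462, 0.0069, -0.0022] [0.0, -0.001, 0.116]
[0.1661, 0.0093, -0.0022] [0.0, -0.001, 0.116]
[0.181, 0.011, -0.0022] [0.0, -0.001, 0.116]
```

```bash
python3 -m jog '{"jaw":[0.68,0.68,0.68,0.68,0.68,0.68,0.68,0.68,0.68,0.68,0.68,0.68],"linear":[[-0.006,0.004,-0.001],[-0.006,0.004,-0.001],[0.010,0.005,-0.001],[0.030,0.004,-0.001],[0.050,0.004,-0.001],[0.068,0.004,-0.001],[0.086,0.004,-0.001],[0.102,0.004,-0.002],[0.118,0.004,-0.002],[0.131,0.005,-0.002],[0.146,0.007,-0.002],[0.160,0.009,-0.002]],"twist":[[0,0,0],[0,0,0],[0,0,0],[0,0,0],[0,0,0],[0,0,0],[0,0,0.02],[0,0,0.045],[0,0,0.075],[0,0,0.10],[0,0,0.116],[0,0,0.116]]}'; python3 - <<'E'
from h import *
P=pose();print(P,robot.state()["force"])
p=get_image("side")
q,c=fit("medium_tray",(.572,.21,1.62),[p],.001);print(q,c)
h=np.array([np.cos(q[2]),np.sin(q[2])]);d=np.array(P[:2])-q[:2];print("along",d@h,"right",d@[h[1],-h[0]])
cv2.imwrite("pics/s4.png",cv2.resize(cv2.cvtColor(p["image"][120:270,180:345],cv2.COLOR_RGB2BGR),(660,600)))
E
```

```text
t: 9.65
ee_pos: [0.5703, 0.2737, 0.0216]
ee_rot: [0.695, 0.719, -0.0, -0.0]
force: [-0.2, -0.7, -0.2]
gripper_width: 0.0602
finger_force: 0.5
[0.5703, 0.2737, 0.0216, 1.6036] [-0.1596143  -0.68243399 -0.23309527]
[0.57168704 0.21323158 1.56964529] 0.103
along 0.06046678311268105 right -0.001456636628226252
```

View pics/s4.png

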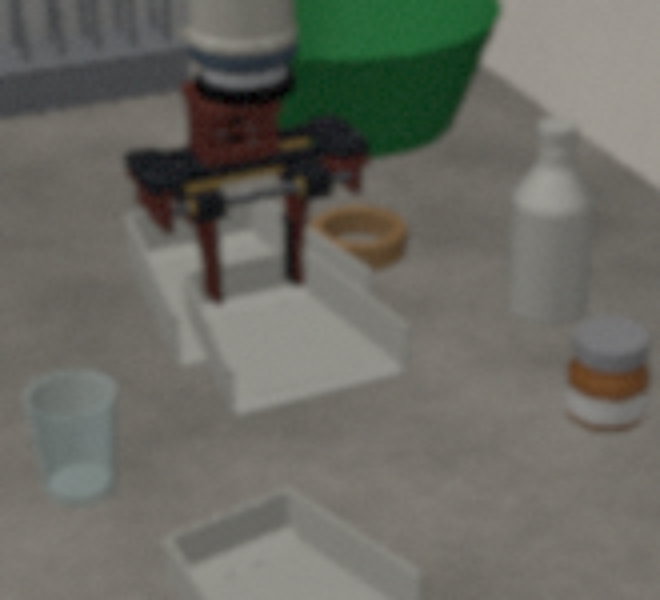

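```bash
python3 -m jog '{"jaw":[0.68,0.68,0.68,0.68,0.68,0.68,0.68,0.68,0.68,0.68,0.68,0.68],"linear":[[0.010,0,-0.001],[0.022,0,-0.002],[0.034,0,-0.002],[0.046,0,-0.002],[0.058,0,-0.002],[0.068,0,-0.002],[0.078,0,-0.002],[0.086,0,-0.002],[0.092,0,-0.002],[0.097,0,-0.002],[0.100,0,-0.002],[0.102,0,-0.002]],"twist":[[0,0,0],[0,0,0],[0,0,0],[0,0,0],[0,0,0],[0,0,0],[0,0,0],[0,0,0],[0,0,0],[0,0,0],[0,0,0],[0,0,0]]}'; python3 -m jog '{"jaw":[0.68,0.68,0.68,0.68],"linear":[[0.002,0,0],[0.004,0,0],[0.006,0,0],[0.008,0,0]],"twist":[[0,0,0],[0,0,0],[0,0,0],[0,0,0]]}'
```

```text
t: 10.95
ee_pos: [0.5671, 0.3745, 0.0236]
ee_rot: [0.695, 0.719, -0.0, 0.0]
force: [-0.2, -1.1, -0.1]
gripper_width: 0.0596
finger_force: 0.5
t: 11.35
ee_pos: [0.5669, 0.3824, 0.0236]
ee_rot: [0.695, 0.719, -0.0, -0.0]
force: [-0.5, -1.1, -0.3]
gripper_width: 0.0599
finger_force: 0.4
```

```bash
python3 -m jog '{"jaw":[0.68,0.68,0.68],"linear":[[0.002,0,0],[0.004,0,0],[0.005,0,0]],"twist":[[0,0,0],[0,0,0],[0,0,0]]}';python3 -m jog '{"jaw":[0.68,0.68,0.68],"linear":[[0.001,0,0],[0.002,0,0],[0.003,0,0]],"twist":[[0,0,0],[0,0,0],[0,0,0]]}'
```

```text
t: 11.65
ee_pos: [0.5668, 0.3848, 0.0236]
ee_rot: [0.696, 0.719, -0.002, 0.002]
force: [-2.1, -12.4, 3.7]
gripper_width: 0.0602
finger_force: 6.1
t: 11.95
ee_pos: [0.5668, 0.3849, 0.0236]
ee_rot: [0.696, 0.718, -0.004, 0.003]
force: [-3.2, -21.5, 7.1]
gripper_width: 0.0597
finger_force: 10.5
```

```bash
python3 -m jog '{"jaw":[0.68,0.68,0.68,0.68,0.53,0.53,0.53,0.53,0.53,0.53,0.53,0.53],"linear":[[-0.006,0,0],[-0.02,0,-0.003],[-0.025,0,-0.03],[-0.03,0,-0.08],[-0.05,0.01,-0.12],[-0.09,0.03,-0.12],[-0.14,0.05,-0.12],[-0.19,0.06,-0.12],[-0.24,0.07,-0.12],[-0.29,0.07,-0.12],[-0.34,0.07,-0.12],[-0.38,0.07,-0.12]],"twist":[[0,0,0],[0,0,0],[0,0,0],[0,0,0],[0,0,0],[0,0,0],[0,0,0],[0,0,0],[0,0,0],[0,0,0],[0,0,0],[0,0,0]]}'; python3 - <<'E'
from h import *
P=pose();print(P)
p=get_image("side");t=get_image("top")
for pp in([p],[t]):
  print(fit("medium_tray",(.5676,.326,1.6),pp,.0025),fit("large_tray",(.5676,.315,1.6),pp),fit("small_tray",(.4587,-.0747,1.76),pp))
a=cv2.resize(p["image"][140:290,170:300],(520,600));b=cv2.resize(t["image"][170:250,140:230],(280,249))
b=np.vstack([b,np.zeros((351,280,3),np.uint8)])
cv2.imwrite("pics/s5.png",cv2.cvtColor(np.hstack([a,b]),cv2.COLOR_RGB2BGR))
E
```

```text
t: 13.15
ee_pos: [0.6489, 0.0104, 0.1441]
ee_rot: [0.695, 0.719, 0.001, 0.0]
force: [1.4, 0.2, -0.3]
gripper_width: 0.0468
finger_force: 0.0
[0.6489, 0.0104, 0.1441, 1.6035]
(array([0.57099202, 0.32447727, 1.59174142]), np.float64(0.06)) (array([0.56855275, 0.31175547, 1.63270615]), np.float64(0.746)) (array([ 0.45879124, -0.07431669,  1.76584905]), np.float64(0.03))
(array([0.56624451, 0.32542796, 1.60263208]), np.float64(0.039)) (array([0.56304762, 0.31447339, 1.62458349]), np.float64(0.758)) (array([ 0.45420074, -0.07413818,  1.790293  ]), np.float64(0.76))
```

View pics/s5.png

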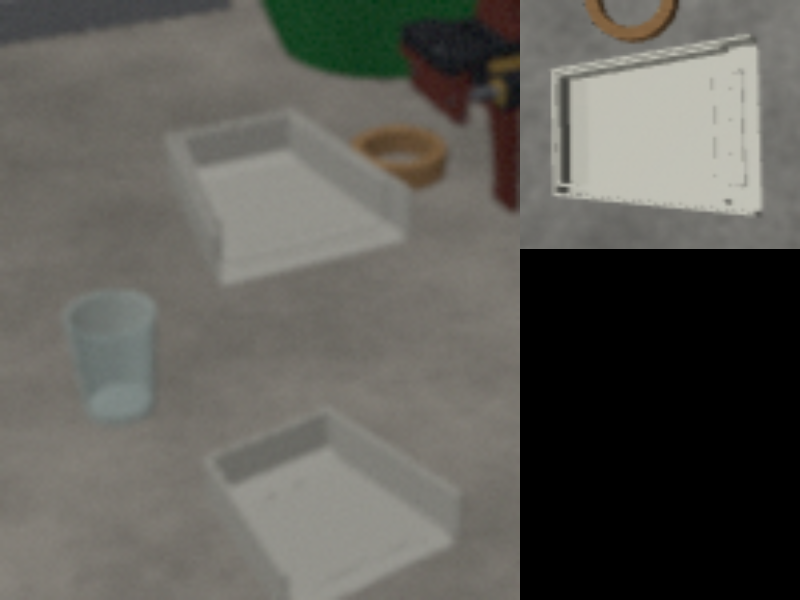

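```bash
python3 - <<'E'
from h import *
rel([(.4526,-.043,.144,1.766),(.4526,-.043,.02,1.766)])
E
```

```text
[-0.0506, -0.1984, -0.0003] [0.0, -0.0, -0.16]
[-0.0506, -0.1984, 0.1237] [0.0, -0.0, -0.16]
```

```bash
python3 -m jog '{"jaw":[0.53,0.53,0.53,0.53,0.53,0.53,0.53,0.53,0.53],"linear":[[-0.05,-0.198,0],[-0.05,-0.198,0],[-0.05,-0.198,0],[-0.05,-0.198,0],[-0.05,-0.198,0],[-0.05,-0.198,0.03],[-0.05,-0.198,0.06],[-0.05,-0.198,0.08],[-0.05,-0.198,0.08]],"twist":[[0,0,-0.16],[0,0,-0.16],[0,0,-0.16],[0,0,-0.16],[0,0,-0.16],[0,0,-0.16],[0,0,-0.16],[0,0,-0.16],[0,0,-0.16]]}'; python3 - <<'E'
from h import *
print(pose());rel([(.4526,-.043,.02,1.766)])
E
```

```text
t: 14.45
ee_pos: [0.4516, -0.0423, 0.0606]
ee_rot: [0.635, 0.773, -0.001, -0.002]
force: [0.1, -0.6, 0.0]
gripper_width: 0.0465
finger_force: 0.0
[0.4516, -0.0423, 0.0606, 1.7656]
[-0.001, 0.0011, 0.0406] [-0.005, -0.002, -0.0]
```

```bash
python3 -m jog '{"jaw":[0.53,0.53,0.53,0.53],"linear":[[0,0.001,0.02],[0,0.001,0.035],[0,0.001,0.041],[0,0.001,0.041]],"twist":[[0,0,0],[0,0,0],[0,0,0],[0,0,0]]}'; python3 - <<'E'
from h import *
p=pose();print(p,robot.state()["force"])
x,y,z,f=p;T=[]
for d,w in [(.008,0),(.006,0)]+[(.005,-.1)]*8+[(.008,-.01),(.012,0),(.015,0)]:
    f+=w;x+=d*np.cos(f);y+=d*np.sin(f);T.append((x,y,.02,f))
print(np.round(T[-1],3));rel(T)
E
```

```text
t: 14.85
ee_pos: [0.4536, -0.0431, 0.0221]
ee_rot: [0.635, 0.772, -0.0, -0.001]
force: [-0.7, 0.4, -0.2]
gripper_width: 0.0469
finger_force: 0.0
[0.4536, -0.0431, 0.0221, 1.7643] [-0.65621727  0.40250355 -0.15188156]
[0.481 0.037 0.02  0.954]
[0.008, 0.0, 0.0021] [-0.001, -0.001, -0.0]
[0.014, 0.0, 0.0021] [-0.001, -0.001, -0.0]
[0.019, 0.0005, 0.0021] [-0.001, -0.001, 0.1]
[0.0239, 0.0015, 0.0021] [-0.001, -0.0, 0.2]
[0.0286, 0.003, 0.0021] [-0.001, -0.0, 0.3]
[0.0333, 0.0049, 0.0021] [-0.001, -0.0, 0.4]
[0.0376, 0.0073, 0.0021] [-0.001, -0.0, 0.5]
[0.0418, 0.0101, 0.0021] [-0.001, -0.0, 0.6]
[0.0456, 0.0134, 0.0021] [-0.001, -0.0, 0.7]
[0.0491, 0.017, 0.0021] [-0.001, -0.0, 0.8]
[0.0546, 0.0227, 0.0021] [-0.001, -0.0, 0.81]
[0.0629, 0.0314, 0.0021] [-0.001, -0.0, 0.81]
[0.0732, 0.0423, 0.0021] [-0.001, -0.0, 0.81]
```

```bash
python3 -m jog '{"jaw":[0.53,0.53,0.53,0.53,0.53,0.53,0.53,0.53,0.53,0.53,0.53,0.53],"linear":[[0.008,0,0.002],[0.014,0,0.002],[0.019,0.001,0.002],[0.024,0.002,0.002],[0.029,0.003,0.002],[0.033,0.005,0.002],[0.038,0.007,0.002],[0.042,0.010,0.002],[0.046,0.013,0.002],[0.049,0.017,0.002],[0.054,0.022,0.002],[0.059,0.027,0.002]],"twist":[[0,0,0],[0,0,0],[0,0,0.1],[0,0,0.2],[0,0,0.3],[0,0,0.4],[0,0,0.5],[0,0,0.6],[0,0,0.7],[0,0,0.8],[0,0,0.81],[0,0,0.81]]}'; python3 - <<'E'
from h import *
P=pose();print(P)
p=get_image("side")
q,c=fit("small_tray",(.44,-.02,1.0),[p]);print(q,c)
h=np.array([np.cos(q[2]),np.sin(q[2])]);d=np.array(P[:2])-q[:2];print("along",d@h,"right",d@[h[1],-h[0]])
for n in("water_glass",):
  r=finder.tip_of(p,n)[0];print(n,at_z(p,r["at"],0))
cv2.imwrite("pics/s6.png",cv2.resize(cv2.cvtColor(p["image"][140:340,150:370],cv2.COLOR_RGB2BGR),(660,600)))
E
```

```text
t: 16.05
ee_pos: [0.4695, 0.0202, 0.0212]
ee_rot: [0.888, 0.46, 0.0, 0.0]
force: [0.1, -1.0, 0.6]
gripper_width: 0.0465
finger_force: 0.5
[0.4695, 0.0202, 0.0212, 0.9561]
[ 0.44679338 -0.01540216  1.03943489] 0.09
along 0.04219887583563046 right 0.001535902823770752
water_glass [0.37624754 0.10881532 0.        ]
```

View pics/s6.png

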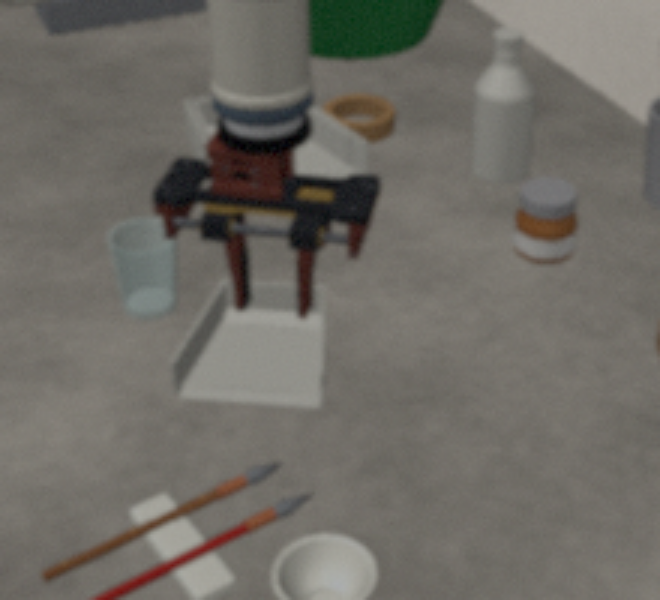

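```bash
python3 - <<'E'
from h import *
x,y,z,f=pose();T=[]
for d,w in [(.008,0.0),(.014,0.01),(.018,0),(.022,0),(.022,0),(.02,0),(.018,0),(.014,0),(.01,.04)]+[(.009,.09)]*6+[(.009,.07),(.008,0),(.008,0)]:
    f+=w;x+=d*np.cos(f);y+=d*np.sin(f);T.append((x,y,.022,f))
print(np.round(T[8:],3));rel(T)
E
```

```text
[[0.552 0.141 0.022 1.006]
 [0.556 0.149 0.022 1.096]
 [0.56  0.157 0.022 1.186]
 [0.562 0.166 0.022 1.276]
 [0.564 0.174 0.022 1.366]
 [0.565 0.183 0.022 1.456]
 [0.565 0.192 0.022 1.546]
 [0.565 0.201 0.022 1.616]
 [0.564 0.209 0.022 1.616]
 [0.564 0.217 0.022 1.616]]
[0.0081, 0.0, -0.0012] [-0.0, -0.0, -0.0]
[0.0221, -0.0001, -0.0012] [-0.0, -0.0, -0.01]
[0.0401, -0.0003, -0.0012] [-0.0, -0.0, -0.01]
[0.0621, -0.0005, -0.0012] [-0.0, -0.0, -0.01]
[0.0841, -0.0008, -0.0012] [-0.0, -0.0, -0.01]
[0.1041, -0.001, -0.0012] [-0.0, -0.0, -0.01]
[0.1221, -0.0011, -0.0011] [-0.0, -0.0, -0.01]
[0.1361, -0.0013, -0.0011] [-0.0, -0.0, -0.01]
[0.146, -0.0018, -0.0011] [0.0, -0.0, -0.05]
[0.155, -0.003, -0.0011] [0.0, -0.0, -0.14]
[0.1637, -0.0051, -0.0011] [0.0, -0.0, -0.23]
[0.1723, -0.0079, -0.0011] [0.0, -0.0, -0.32]
[0.1805, -0.0115, -0.0011] [0.0, -0.0, -0.41]
[0.1884, -0.0158, -0.0011] [0.0, -0.0, -0.5]
[0.1959, -0.0208, -0.0011] [0.0, -0.0, -0.59]
[0.203, -0.0263, -0.0011] [0.0, -0.0, -0.66]
[0.2093, -0.0312, -0.0011] [0.0, -0.0, -0.66]
[0.2156, -0.0361, -0.0011] [0.0, -0.0, -0.66]
```

```bash
python3 -m jog '{"jaw":[0.53,0.53,0.53,0.53,0.53,0.53,0.53,0.53,0.53,0.53],"linear":[[0.008,0,-0.001],[0.022,0,-0.001],[0.040,0,-0.001],[0.062,0,-0.001],[0.084,0,-0.001],[0.104,0,-0.001],[0.122,0,-0.001],[0.136,0,-0.001],[0.146,0,-0.001],[0.152,0,-0.001]],"twist":[[0,0,0],[0,0,-0.01],[0,0,-0.01],[0,0,-0.01],[0,0,-0.01],[0,0,-0.01],[0,0,-0.01],[0,0,-0.01],[0,0,-0.01],[0,0,-0.01]]}'; python3 - <<'E'
from h import *
P=pose();print(P)
p=get_image("side")
q,c=fit("small_tray",(.53,.12,1.0),[p]);print(q,c)
h=np.array([np.cos(q[2]),np.sin(q[2])]);d=np.array(P[:2])-q[:2];print("along",d@h,"right",d@[h[1],-h[0]])
x,y,z,f=P;T=[]
for d,w in [(.007,.03)]+[(.009,.09)]*6+[(.009,.07),(.008,0),(.008,0)]:
    f+=w;x+=d*np.cos(f);y+=d*np.sin(f);T.append((x,y,.022,f))
print(np.round(T[-1],3));rel(T)
E
```

```text
t: 17.2
ee_pos: [0.5573, 0.1444, 0.0215]
ee_rot: [0.886, 0.464, -0.0, -0.0]
force: [-0.1, -1.1, 0.7]
gripper_width: 0.0468
finger_force: 0.6
[0.5573, 0.1444, 0.0215, 0.9645]
[0.53002747 0.10870137 0.96748612] 0.091
along 0.044870122283998 right 0.002203507743283828
[0.574 0.227 0.022 1.605]
[0.0072, -0.0003, -0.0005] [-0.0, -0.0, -0.03]
[0.0161, -0.0014, -0.0005] [-0.0, -0.0, -0.12]
[0.0249, -0.0033, -0.0005] [-0.0, -0.0, -0.21]
[0.0335, -0.0059, -0.0005] [-0.0, -0.0, -0.3]
[0.0418, -0.0093, -0.0005] [-0.0, -0.0, -0.39]
[0.0498, -0.0135, -0.0005] [-0.0, -0.0, -0.48]
[0.0574, -0.0184, -0.0004] [-0.0, -0.0, -0.57]
[0.0646, -0.0237, -0.0004] [-0.0, -0.0, -0.64]
[0.071, -0.0285, -0.0004] [-0.0, -0.0, -0.64]
[0.0774, -0.0333, -0.0004] [-0.0, -0.0, -0.64]
```

```bash
python3 -m jog '{"jaw":[0.53,0.53,0.53,0.53,0.53,0.53,0.53,0.53,0.53,0.53],"linear":[[0.007,0,-0.001],[0.016,-0.001,-0.001],[0.025,-0.003,-0.001],[0.034,-0.006,-0.001],[0.042,-0.009,-0.001],[0.050,-0.014,-0.001],[0.057,-0.018,-0.001],[0.065,-0.024,-0.001],[0.071,-0.029,-0.001],[0.077,-0.033,-0.001]],"twist":[[0,0,-0.03],[0,0,-0.12],[0,0,-0.21],[0,0,-0.30],[0,0,-0.39],[0,0,-0.48],[0,0,-0.57],[0,0,-0.64],[0,0,-0.64],[0,0,-0.64]]}'; python3 - <<'E'
from h import *
P=pose();print(P)
p=get_image("side")
q,c=fit("small_tray",(.57,.175,1.6),[p]);print(q,c)
h=np.array([np.cos(q[2]),np.sin(q[2])]);d=np.array(P[:2])-q[:2];print("along",d@h,"right",d@[h[1],-h[0]])
cv2.imwrite("pics/s7.png",cv2.resize(cv2.cvtColor(p["image"][120:270,180:345],cv2.COLOR_RGB2BGR),(660,600)))
E
```

```text
t: 18.3
ee_pos: [0.5739, 0.2257, 0.0229]
ee_rot: [0.696, 0.718, -0.0, 0.0]
force: [-0.4, -2.6, 1.3]
gripper_width: 0.0469
finger_force: 1.3
[0.5739, 0.2257, 0.0229, 1.6022]
[0.57448374 0.18065277 1.63162337] 0.122
along 0.04499940776021195 right 0.0021557389562549584
```

View pics/s7.png

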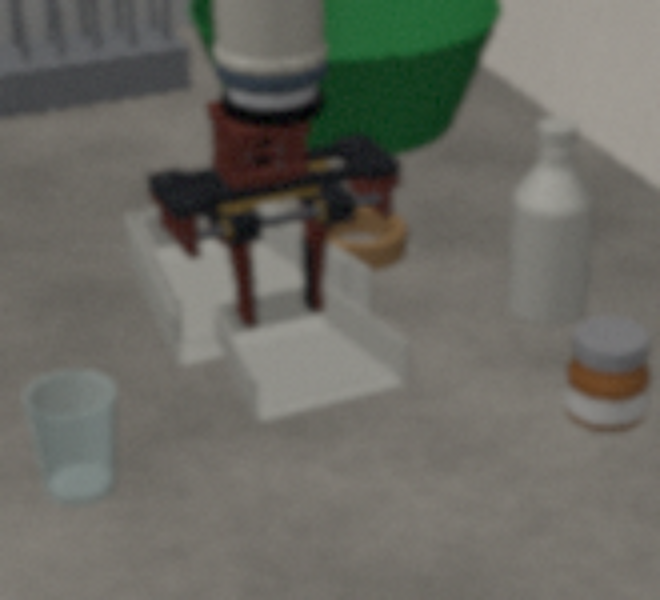

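```bash
python3 -m jog '{"jaw":[0.53,0.53,0.53,0.53,0.53,0.53,0.53,0.53,0.53,0.53,0.53,0.53],"linear":[[0.010,0,-0.001],[0.022,0,-0.002],[0.036,-0.001,-0.003],[0.052,-0.001,-0.003],[0.068,-0.002,-0.004],[0.084,-0.002,-0.004],[0.100,-0.003,-0.004],[0.114,-0.003,-0.004],[0.126,-0.003,-0.004],[0.136,-0.003,-0.004],[0.142,-0.003,-0.004],[0.146,-0.003,-0.004]],"twist":[[0,0,0],[0,0,0],[0,0,0],[0,0,0],[0,0,0],[0,0,0],[0,0,0],[0,0,0],[0,0,0],[0,0,0],[0,0,0],[0,0,0]]}'; python3 -m jog '{"jaw":[0.53,0.53,0.53,0.53],"linear":[[0.002,0,0],[0.004,0,0],[0.006,0,0],[0.008,0,0]],"twist":[[0,0,0],[0,0,0],[0,0,0],[0,0,0]]}'
```

```text
t: 19.6
ee_pos: [0.566, 0.3719, 0.0265]
ee_rot: [0.695, 0.719, -0.0, 0.0]
force: [-0.4, -1.1, 1.1]
gripper_width: 0.0467
finger_force: 0.3
t: 20.0
ee_pos: [0.5658, 0.3793, 0.0266]
ee_rot: [0.695, 0.719, -0.0, 0.0]
force: [0.1, -0.8, 0.7]
gripper_width: 0.0464
finger_force: 0.3
```

```bash
python3 -m jog '{"jaw":[0.53,0.53,0.53,0.53],"linear":[[0.002,0,0],[0.004,0,0],[0.006,0,0],[0.006,0,0]],"twist":[[0,0,0],[0,0,0],[0,0,0],[0,0,0]]}'; python3 -m jog '{"jaw":[0.53,0.53,0.53],"linear":[[0.001,0,0],[0.002,0,0],[0.003,0,0]],"twist":[[0,0,0],[0,0,0],[0,0,0]]}'
```

```text
t: 20.4
ee_pos: [0.5658, 0.3819, 0.0267]
ee_rot: [0.696, 0.718, -0.003, 0.002]
force: [-1.6, -12.2, 4.1]
gripper_width: 0.0462
finger_force: 6.4
t: 20.7
ee_pos: [0.5658, 0.382, 0.0267]
ee_rot: [0.696, 0.718, -0.005, 0.003]
force: [-4.5, -23.5, 7.9]
gripper_width: 0.0465
finger_force: 11.8
```

```bash
python3 -m jog '{"jaw":[0.53,0.53,0.53,0.53,0.53,0.53,0.53,0.53,0.53,0.53,0.53],"linear":[[-0.006,0,0],[-0.02,0,-0.003],[-0.025,0,-0.03],[-0.03,0,-0.08],[-0.05,0,-0.13],[-0.09,0,-0.16],[-0.13,0,-0.18],[-0.17,0,-0.18],[-0.21,0,-0.18],[-0.25,0,-0.18],[-0.25,0,-0.18]],"twist":[[0,0,0],[0,0,0],[0,0,0],[0,0,0],[0,0,0],[0,0,0],[0,0,0],[0,0,0],[0,0,0],[0,0,0],[0,0,0]]}'; python3 - <<'E'
from h import *
print(pose())
p=get_image("side");t=get_image("top")
for pp in([p],[t]): print(fit("small_tray",(.566,.338,1.6),pp,.005),fit("medium_tray",(.567,.326,1.6),pp,.0025))
a=cv2.resize(p["image"][150:250,190:300],(495,450));b=cv2.resize(t["image"][170:250,140:230],(300,267))
b=np.vstack([b,np.zeros((183,300,3),np.uint8)])
cv2.imwrite("pics/s8.png",cv2.cvtColor(np.hstack([a,b]),cv2.COLOR_RGB2BGR))
E
```

```text
t: 21.8
ee_pos: [0.574, 0.1342, 0.2075]
ee_rot: [0.697, 0.717, 0.0, 0.001]
force: [0.8, -0.0, 0.3]
gripper_width: 0.0464
finger_force: 0.0
[0.574, 0.1342, 0.2075, 1.5988]
(array([0.56992839, 0.3383912 , 1.4973272 ]), np.float64(0.127)) (array([0.56851383, 0.32054689, 1.60069798]), np.float64(0.787))
(array([0.56429864, 0.35117631, 1.58410004]), np.float64(0.355)) (array([0.56866016, 0.32639878, 1.65130713]), np.float64(0.893))
```

View pics/s8.png

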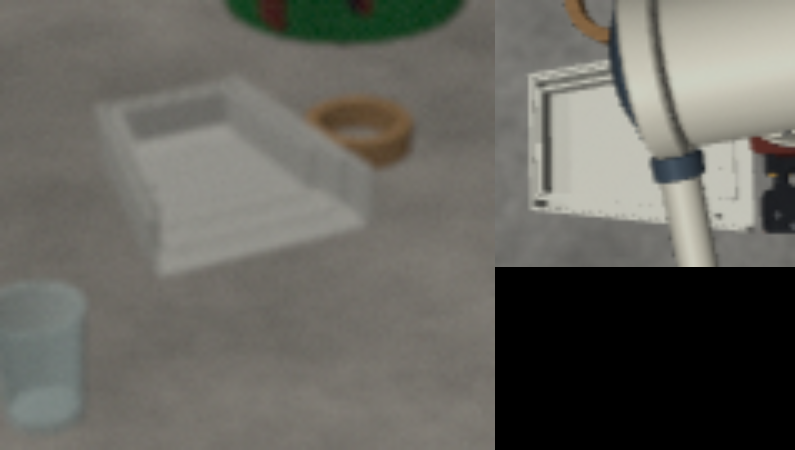

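```bash
python3 -c "
from rig import ticket
print(ticket.job_done())"
```

```text
the job is handed in; nothing more can be done
None
```

The medium tray is nested in the large one and the small tray in the medium one, and the job is handed in at about 22 s. Both trays stopped hard against the end wall where expected, and the last picture showed them nested. I could not confirm the small tray's straightness: its image fits were poor and disagreed, so I relied on the square two-finger push.

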